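# Feel round a housing's sealing face

## Task

Before its cover goes on, check the sealing face of the housing in the nest for burrs: with the fingers together, set their tips lightly on the flat top of the oval flange just above the side port and run them all the way round the flange, clockwise as seen from above, in light touch until you are back above the port. Then lift the fingers clear. Do not press hard or shift or lift the housing, and leave the standing bolts and everything else on the bench as they are.

Things in the scene. Friction and masses are not known exactly. Their poses are not given: they have to be found in the camera images.
- housing: open cast aluminium housing, 190 x 130 mm over its oval top flange, 100 mm high, about 1.6 kg, loose in the nest with 2 mm of play. Origin: centre of its underside; x along the oval's long axis, z up; the flange's flat top is at z = 100 mm. A round side port (collar 64 mm across, wholly below the flange) sticks out of its -x end to x = -127 mm; the other end has none
- face_0 (a point): point on the middle of the sealing face's 20 mm wide band, just above the side port, at the middle of that rounded end: the start and the finish. The band is the flat oval top of the flange: its middle line is two half circles of radius 55 mm centred at x = -30 and +30 mm in the housing's frame, joined by straight sides; eight 7 mm holes lie flush in it
- face_1 (a point): point on the middle of the sealing face's 20 mm wide band, 1/8 of the way round clockwise seen from above, that is on the housing's +y side
- face_2 (a point): point on the middle of the sealing face's 20 mm wide band, 2/8 of the way round clockwise
- face_3 (a point): point on the middle of the sealing face's 20 mm wide band, 3/8 of the way round clockwise
- face_4 (a point): point on the middle of the sealing face's 20 mm wide band, 4/8 of the way round clockwise, the middle of the rounded end opposite the port
- face_5 (a point): point on the middle of the sealing face's 20 mm wide band, 5/8 of the way round clockwise
- face_6 (a point): point on the middle of the sealing face's 20 mm wide band, 6/8 of the way round clockwise
- face_7 (a point): point on the middle of the sealing face's 20 mm wide band, 7/8 of the way round clockwise
- fixture: the fixed steel base plate under the nest, 300 x 220 x 10 mm, origin under its centre; the housing stands over its centre, turned like it. The green nest plate (280 x 200 mm, top at z = 42 mm) rides over it on four rubber mounts, with steel locating blocks round the housing's foot
- nest (a joint): how far the nest plate, with the housing, is pressed down on its rubber mounts, m: 0 at rest, 0.009 fully down. It begins to give at a push of about 3 to 7 N and then sinks 1 mm for every 3 N more, and comes back when let go. The sealing face is at z = 0.142 m at rest
- bolt_a: loose hexagon bolt standing on its head on the +x +y corner of the nest plate, head 20 mm across, 52 mm tall in all, origin under the head; leave it standing
- bolt_b: loose hexagon bolt standing on its head on the +x -y corner of the nest plate, head 20 mm across, 52 mm tall in all, origin under the head; leave it standing
- bolt_c: loose hexagon bolt standing on its head on the -x +y corner of the nest plate, head 20 mm across, 52 mm tall in all, origin under the head; leave it standing
- cover: loose oval cast cover lying on the bench, 190 x 130 x 26 mm, origin under its centre; leave alone
- spanner: loose spanner lying on the bench; leave alone
- brush: loose brush lying on the bench; leave alone
- hammer: loose hammer lying on the bench, 220 mm long; leave alone
- spray_can: loose grey spray can standing on the bench, 56 mm across, 150 mm tall; leave alone

How it is judged:
On the way, in this order (a step that is already met when the one before it is completed fails the run):
1. fingertips touch the sealing face above the port (horizontal distance between the grasp point and face_0 below 0.02 m and contact force between the fingers and housing above 0.3 N), for 0.05 s.
2. they touch it 1/8 of the way round clockwise (horizontal distance between the grasp point and face_1 below 0.02 m and contact force between the fingers and housing above 0.3 N), for 0.05 s.
3. they touch it 2/8 of the way round clockwise (horizontal distance between the grasp point and face_2 below 0.02 m and contact force between the fingers and housing above 0.3 N), for 0.05 s.
4. they touch it 3/8 of the way round clockwise (horizontal distance between the grasp point and face_3 below 0.02 m and contact force between the fingers and housing above 0.3 N), for 0.05 s.
5. they touch it 4/8 of the way round clockwise (horizontal distance between the grasp point and face_4 below 0.02 m and contact force between the fingers and housing above 0.3 N), for 0.05 s.
6. they touch it 5/8 of the way round clockwise (horizontal distance between the grasp point and face_5 below 0.02 m and contact force between the fingers and housing above 0.3 N), for 0.05 s.
7. they touch it 6/8 of the way round clockwise (horizontal distance between the grasp point and face_6 below 0.02 m and contact force between the fingers and housing above 0.3 N), for 0.05 s.
8. they touch it 7/8 of the way round clockwise (horizontal distance between the grasp point and face_7 below 0.02 m and contact force between the fingers and housing above 0.3 N), for 0.05 s.
9. and are back above the port, still touching (all of step 1), for 0.05 s.
At the end, for the whole second after the job is handed in: The fingertips touched eight points of the sealing face (within 20 mm of the middle of its band) in clockwise order from above the port back to it; the housing rests level in the nest within 6 mm of its place, the nest is up to within 2 mm, bolts upright, nothing else moved by 20 mm (horizontal distance between housing and fixture below 0.006 m and height (world z) of housing between 0.039 and 0.045 m and value of joint nest below 0.002 m and angle between housing's own z axis and vertical below 0.03 rad and angle between the x axis of housing and the x axis of fixture, either way round below 0.08 rad and linear speed of housing below 0.02 m/s and distance of each of bolt_a, bolt_b, bolt_c, cover, spanner, brush, hammer, spray_can from where it was at the start of the episode below 0.02 m and angle between each of bolt_a, bolt_b, bolt_c's own z axis and vertical below 0.2 rad).
It fails at once if the fingers press the housing with more than 25 N (contact force between the fingers and housing above 25 N).
It fails at once if the housing is lifted by more than 6 mm (height (world z) of housing above 0.048 m).
It fails at once if the housing is shifted by more than 8 mm or turned in the nest (horizontal distance between housing and fixture above 0.008 m or angle between the x axis of housing and the x axis of fixture, either way round above 0.15 rad).
It fails at once if a bolt or another loose thing is knocked over, or moved by more than 20 mm (distance of any of bolt_a, bolt_b, bolt_c, cover, spanner, brush, hammer, spray_can from where it was at the start of the episode above 0.02 m or angle between any of bolt_a, bolt_b, bolt_c's own z axis and vertical above 0.5 rad).
It also fails if it takes over 56 s, if anything falls off the work surface, if the arm or the gripper's body presses on something with over 40 N, if the wrist force passes 120 N, or if a joint passes its speed limit or range.

## Robot

A 6-joint arm with a two-finger parallel gripper is mounted at the origin on the work surface. World frame = base frame: x ahead of the robot, y to its left, z up, the work surface at z = 0. Lengths are in m, angles in rad, forces in N, time in s.
With the tool pointing down it reaches from about 0.35 to 0.875 m from the base axis. Payload 4.2 kg.
Tool frame: the origin (TCP) lies at the very end of the fingers, on their centre line; the grasp point (between the pads) lies arm.grip_depth behind it (arm.grip_depth is the distance from the TCP to the grasp point, in m); z points along the fingers, x is the direction in which the jaws open and shut, and the axes are right-handed (so a half turn about z gives the same grasp; the last joint's range is limited). The gripper opens to 87 mm and grips with 3 to 60 N. Pads are 19 mm wide; open, the fingers measure 117 mm over their backs; the gripper's body (75 mm by 190 mm) begins 51 mm behind the grasp point.
Start: joints at [-0.995, 0.385, 0.008, 0, -1.194, -0.259], TCP at [0.195, -0.594, 0.223] pointing down, gripper open.
Joint ranges: [-3.14, 3.14], [-1.21, 2.06], [-1.07, 1.41], [-3.16, 2.05], [-2.99, -0.16], [-3.1, 3.1]. Speed limits (rad/s): [2.79, 2.79, 3.14, 3.14, 3.14, 3.14].

## Interface

Orientations are given as a unit quaternion [x, y, z, w].
In Python, from bench import arm, get_image, camera_model gives the robot as it stands.
- The arm moves only by the tool carry_out, never from a script. Its argument "plan" is a list of rows, each a list of 2 entries, a list of its own where there are three numbers: the shift along the tool's x, y, z scaled (see below), then the turn, a rotation vector about the tool's x, y, z scaled (see below). A call has 1 to 5 rows; each row is the pose to reach, as a shift and turn from the pose measured when the call began, along the tool's axes at that moment; what a row does not reach only later rows make up. The controller multiplies each number of a shift by 0.3 m and each number of a turn by 30 degrees. A row lasts 1/8 s, in which the tool goes at most 62.5 mm and 10.7 degrees, less where a joint would pass 70% of its speed; a pose out of reach is approached as far as the arm can. A call with a number of a shift or a turn outside -1 to 1 is refused whole. A call with a gripper value outside its range is refused whole. "jaw" is the opening, from 0 (shut) to 1 (fully open), set as the call begins (left out, the last holds). The fingers move at their own pace and stop on an object; "newtons" is the grip in N (left out, the last holds). Time passes only in rows, so rows that repeat a pose let the fingers close. It gives the time, the measured TCP pose, the force and the opening at its end, in the units of the state.
- arm.get_obs(): the state, without advancing time (a new reading comes with each control period).
- get_image(name): name is "side" or "top"; returns the picture (384x512x3 uint8, red, green, blue); there is no depth.
- camera_model(name): a dict with "camera_matrix" (3x3 intrinsics, pixels), "k1" (the pictures are not rectified: a ray, as slopes to the right and down, at radius r is drawn at 1 + k1 r^2 times it, then the intrinsics apply), "T" (4x4, takes a point from camera to world coordinates). Camera axes: x right, y down, z forward; pixel columns grow to the right and rows downward; lengths in m; the calibration is good to about 2 mm. A picture is of the moment at which its call begins. camera_model takes no time and is no camera call.
- arm.close_job(): hands the job in, once; it reports no verdict.
The state is a dict: "clock": time; "qpos": joint angles; "qd": joint speeds; "effort": joint torques, N m; "eef_pos": TCP position; "tcp_rot": TCP orientation; "force": force on the tool from outside, world axes, zero at the start; "wrist_torque": the same for the moment, N m; "gripper_width": opening from 0.0 (shut) to 1.0 (fully open).
Only numpy, scipy, OpenCV 4.12 (cv2) and the standard library are available. Lean on these libraries where they do the work, as an engineer would, in place of code of your own. Each camera call takes 0.05 s, during which the arm holds its last target.

## Working session

There is one attempt and no reset: what is moved stays moved. The work goes in short steps, Python scripts to look and compute and a tool call to move; the robot and the scene stay as the last step left them, time stands still between calls to the robot, and variables do not carry over. Pictures are saved under pics/ and viewed, and the job is handed in when it is done.

Besides the shell and the picture viewer there is one more tool, called after ">>>" as a command line: name --argument value ..., lists and objects as JSON in quotes. carry_out: Moves the arm, as the interface text tells. Its arguments: {"type":"object","properties":{"plan":{"type":"array","items":{"type":"array"}},"jaw":{"type":"number"},"newtons":{"type":"number"}},"required":["plan"]}

```bash
mkdir -p pics; ls; python3 - <<'E'
from bench import arm,get_image,camera_model
import cv2
for n in("side","top"):
    im=get_image(n); cv2.imwrite(f"pics/{n}0.png",im[:,:,::-1]); print(camera_model(n))
print(arm.get_obs(), arm.grip_depth)
E
```

```text
pics
{'camera_matrix': array([[354.89003734,   0.        , 257.62299637],
       [  0.        , 354.89003734, 188.87751527],
       [  0.        ,   0.        ,   1.        ]]), 'k1': -0.05340335063333278, 'T': array([[-0.92314732, -0.21279037,  0.32018632,  0.17054063],
       [-0.38433041,  0.53126155, -0.75501742,  0.83254183],
       [-0.00944224, -0.82004965, -0.57221448,  0.71989221],
       [ 0.        ,  0.        ,  0.        ,  1.        ]])}
{'camera_matrix': array([[415.93532375,   0.        , 252.36127155],
       [  0.        , 415.93532375, 196.80145585],
       [  0.        ,   0.        ,   1.        ]]), 'k1': -0.13965017173519273, 'T': array([[-0.02038115, -0.9969286 ,  0.07561731,  0.42937776],
       [-0.99959075,  0.02183721,  0.018479  ,  0.01999037],
       [-0.02007351, -0.07520974, -0.99696567,  1.21915399],
       [ 0.        ,  0.        ,  0.        ,  1.        ]])}
{'clock': 0.1, 'qpos': array([-9.95409215e-01,  3.85447838e-01,  6.78779001e-03, -4.38369101e-04,
       -1.19399066e+00, -2.58583274e-01]), 'qd': array([ 5.36381691e-04, -1.28633495e-03,  2.40051232e-03,  8.36227161e-04,
       -2.19458417e-04,  2.02732797e-05]), 'effort': array([-3.06091906e-04, -3.91689670e+01,  1.87935609e+01,  4.23189148e+00,
        1.34514685e-02, -7.35603271e-05]), 'eef_pos': array([ 0.19455212, -0.59339344,  0.22159759]), 'tcp_rot': array([ 5.86780183e-01,  8.09745711e-01,  5.23975991e-04, -7.91603781e-04]), 'force': array([ 0.51764442, -0.08680638, -0.89062335]), 'wrist_torque': array([-0.017583  ,  0.02001903,  0.03438107]), 'gripper_width': 0.9997603869622818} 0.0187
```

View pics/side0.png

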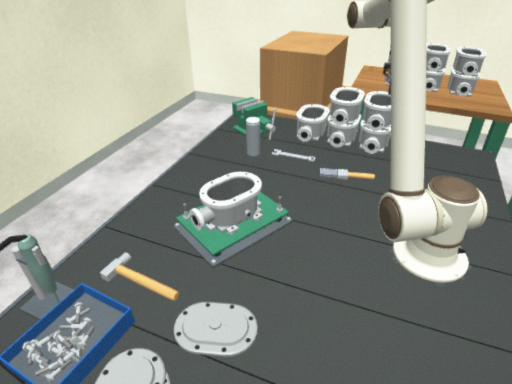

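View pics/top0.png

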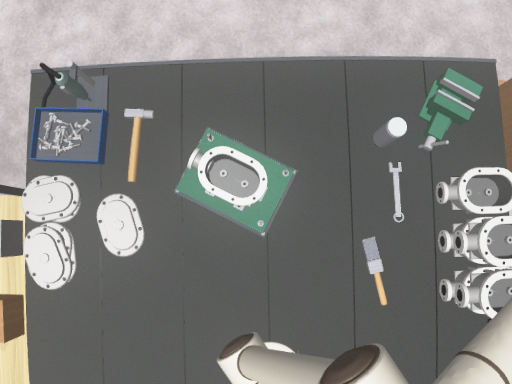

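The top view shows the housing at about (232,176). Its port is at upper left, near (192,157), and the bolts are at (210,138), (286,173) and (261,223). Next I'll fit the flange on the plane z=0.142.

```bash
cat > h.py <<'E'
import numpy as np,cv2
from bench import arm,get_image,camera_model
def ray(n,uv):
    m=camera_model(n);K=m["camera_matrix"];d=np.array([m["k1"],0,0,0,0.])
    p=cv2.undistortPoints(np.asarray(uv,float).reshape(-1,1,2),K,d).reshape(-1,2)
    R=m["T"][:3,:3];return m["T"][:3,3],np.c_[p,np.ones(len(p))]@R.T
def toplane(n,uv,z):
    o,d=ray(n,uv);return o+d*((z-o[2])/d[:,2])[:,None]
def proj(n,P):
    m=camera_model(n);T=np.linalg.inv(m["T"]);r,_=cv2.Rodrigues(T[:3,:3])
    return cv2.projectPoints(np.asarray(P,float).reshape(-1,1,3),r,T[:3,3],m["camera_matrix"],np.array([m["k1"],0,0,0,0.]))[0].reshape(-1,2)
E
python3 - <<'E'
from h import *
im=cv2.imread("pics/top0.png")
c=im[115:245,165:310]; cv2.imwrite("pics/topz.png",cv2.resize(c,None,fx=5,fy=4.6,interpolation=cv2.INTER_CUBIC))
im=cv2.imread("pics/side0.png")
c=im[160:260,165:300]; cv2.imwrite("pics/sidez.png",cv2.resize(c,None,fx=5.5,fy=5.5,interpolation=cv2.INTER_CUBIC))
E
```

```text
(no output)
```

View pics/topz.png

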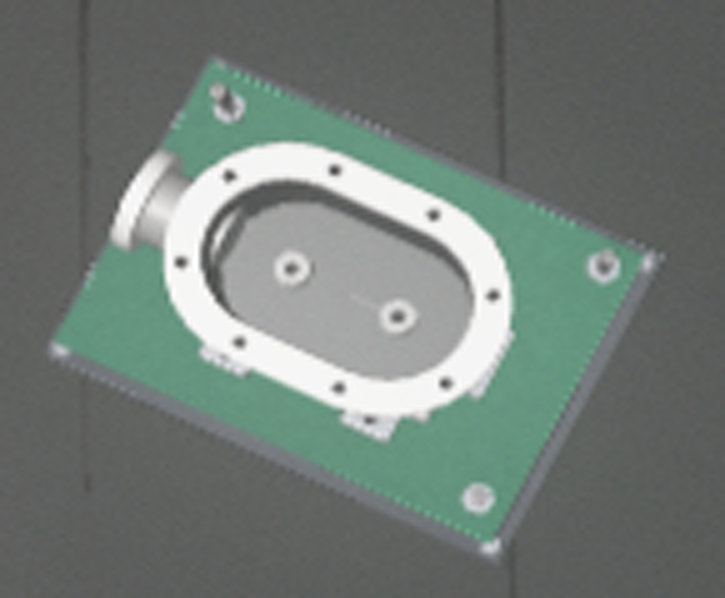

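View pics/sidez.png

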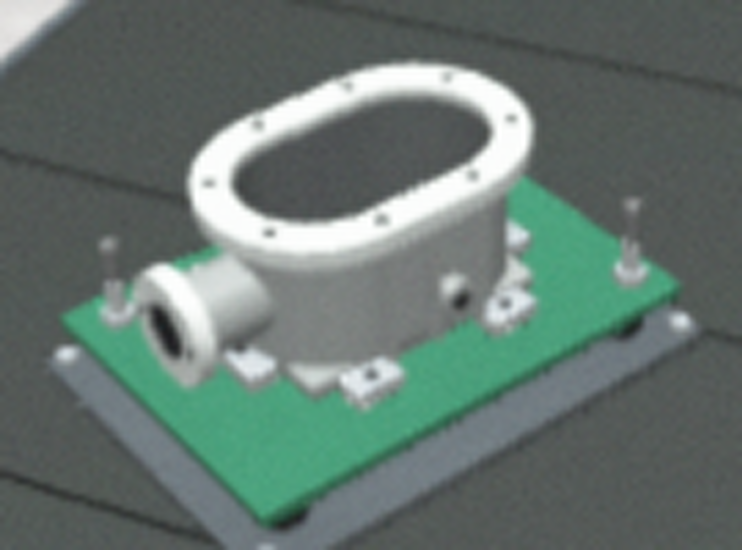

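```bash
python3 - <<'E'
from h import *
H=np.array([(230,176),(335,170),(433,215),(492,295),(445,383),(338,387),(239,342),(181,262)],float)
uv=(H+.5)/[5,4.6]-.5+[165,115]
P=toplane("top",uv,.142); c=P.mean(0); print("holes c",c)
u,s,v=np.linalg.svd((P-c)[:,:2]); print(s,v[0],np.degrees(np.arctan2(v[0][1],v[0][0])))
im=cv2.imread("pics/top0.png"); g=im.min(2); m=(g>205).astype(np.uint8)
m[:115]=0;m[245:]=0;m[:,:165]=0;m[:,310:]=0
cs,hi=cv2.findContours(m,cv2.RETR_CCOMP,cv2.CHAIN_APPROX_NONE)
for k,q in enumerate(cs):
    if cv2.contourArea(q)<300: continue
    Q=toplane("top",q.reshape(-1,2),.142)[:,:2].astype(np.float32)
    print(hi[0][k],cv2.contourArea(q),cv2.minAreaRect(Q)); M=cv2.moments(Q.reshape(-1,1,2)); print("cent",M['m10']/M['m00'],M['m01']/M['m00'])
# side holes
S=np.array([(210,183),(258,124),(347,86),(447,77),(511,118),(473,176),(381,219),(269,233)],float)
us=(S+.5)/5.5-.5+[165,160]
Q=toplane("side",us,.142);c2=Q.mean(0);print("side c",c2)
u,s,v=np.linalg.svd((Q-c2)[:,:2]); print(s,np.degrees(np.arctan2(v[0][1],v[0][0])))
print(np.round(P,4),np.round(Q,4))
E
```

```text
holes c [0.56904617 0.09236003 0.142     ]
[0.16490797 0.12335187] [0.46363792 0.88602476] 62.377893622679416
[-1  5  7 -1] 3036.0 ((0.5727787613868713, 0.10518507659435272), (0.21588735282421112, 0.133945494890213), 62.29157638549805)
cent 0.5695913264828351 0.09504673385174359
[15 13 -1  6] 1761.0 ((0.5692488551139832, 0.09254977852106094), (0.15299150347709656, 0.09282626211643219), 62.209896087646484)
cent 0.5690106481542055 0.092452985295373
side c [0.56986429 0.08932614 0.142     ]
[0.16572606 0.12396396] 63.14185028949458
[[0.6294 0.1475 0.142 ]
 [0.6314 0.0921 0.142 ]
 [0.6042 0.0411 0.142 ]
 [0.5577 0.0113 0.142 ]
 [0.5082 0.0368 0.142 ]
 [0.5072 0.0925 0.142 ]
 [0.5339 0.1438 0.142 ]
 [0.5804 0.1739 0.142 ]] [[0.6295 0.1455 0.142 ]
 [0.6329 0.0885 0.142 ]
 [0.6055 0.0372 0.142 ]
 [0.5582 0.0085 0.142 ]
 [0.5097 0.033  0.142 ]
 [0.5072 0.0897 0.142 ]
 [0.5349 0.1406 0.142 ]
 [0.5811 0.1717 0.142 ]]
```

```bash
cat >> h.py <<'E'
from scipy.spatial.transform import Rotation as Ro
C=np.array([.5695,.091]); A=np.radians(62.6-180)
L=2*np.pi*55+120
def band(s): # s mm clockwise from port, world xy
    s=s%L;q=np.pi*55/2
    if s<q: a=s/55; p=(-30-55*np.cos(a),55*np.sin(a))
    elif s<q+60: p=(-30+s-q,55)
    elif s<3*q+60: a=(s-q-60)/55; p=(30+55*np.sin(a),55*np.cos(a))
    elif s<3*q+120: p=(30-(s-3*q-60),-55)
    else: a=(s-3*q-120)/55; p=(-30-55*np.sin(a),-55*np.cos(a))
    p=np.array(p)/1000
    return C+[p[0]*np.cos(A)-p[1]*np.sin(A),p[0]*np.sin(A)+p[1]*np.cos(A)]
def where(p):
    ss=np.arange(0,L,.5);d=[np.linalg.norm(band(s)-p[:2]) for s in ss];i=int(np.argmin(d));return ss[i],d[i]
def rows(T,level=True):
    o=arm.get_obs();R=Ro.from_quat(o["tcp_rot"])
    print("t",round(o["clock"],3),"p",o["eef_pos"].round(4),"F",o["force"].round(2),"w",round(o["gripper_width"],3),"zaxis",R.as_matrix()[:,2].round(4))
    z=R.as_matrix()[:,2]; rv=np.cross(z,[0,0,-1]); print("turn",(R.inv().apply(rv)/np.radians(30)).round(3))
    for t in T: print((R.inv().apply(np.asarray(t)-o["eef_pos"])/.3).round(3))
def ring(ss,z):
    o=arm.get_obs();print("s,d",where(o["eef_pos"])); rows([[*band(s),z] for s in ss])
E
python3 - <<'E'
from h import *
print(L,[band(i*L/8).round(3) for i in range(8)])
a=np.array([.1946,-.5934,.222]);b=np.array([*band(0),.20])
rows([a+(b-a)*k/15 for k in range(1,16)])
E
```

```text
465.57519189487726 [array([0.609, 0.166]), array([0.638, 0.12 ]), array([0.618, 0.066]), array([0.586, 0.018]), array([0.53 , 0.016]), array([0.501, 0.062]), array([0.521, 0.116]), array([0.553, 0.164])]
t 0.1 p [ 0.1946 -0.5934  0.2216] F [ 0.52 -0.09 -0.89] w 1.0 zaxis [-7.0e-04  1.8e-03 -1.0e+00]
turn [-0.    -0.004 -0.   ]
[0.132 0.14  0.004]
[0.264 0.28  0.009]
[0.395 0.42  0.014]
[0.527 0.56  0.019]
[0.659 0.7   0.024]
[0.791 0.84  0.029]
[0.923 0.98  0.035]
[1.054 1.12  0.04 ]
[1.186 1.26  0.045]
[1.318 1.4   0.05 ]
[1.45  1.54  0.055]
[1.582 1.68  0.06 ]
[1.713 1.82  0.065]
[1.845 1.96  0.07 ]
[1.977 2.1   0.076]
```

>>> carry_out --plan '[[[0.12,0.13,0],[0,0,0]],[[0.25,0.26,0],[0,0,0]],[[0.38,0.4,0],[0,0,0]],[[0.51,0.54,0],[0,0,0]],[[0.64,0.68,0],[0,0,0]]]' --jaw 0 --newtons 10

```text
clock: 0.72
eef_pos: [0.329, -0.3456, 0.2217]
tcp_rot: [0.587, 0.81, 0.001, -0.001]
force: [0.8, -0.7, 0.1]
gripper_width: 0.515
```

```bash
python3 - <<'E'
from h import *
b=[*band(0),.20];o=arm.get_obs();p=o["eef_pos"]
rows([p+(np.array(b)-p)*k/10 for k in range(1,11)]);print(o["qpos"],o["qd"])
E
```

```text
t 0.725 p [ 0.329  -0.3456  0.2217] F [ 0.83 -0.69  0.05] w 0.515 zaxis [-0.001   0.0021 -1.    ]
turn [-0.    -0.004 -0.   ]
[0.133 0.142 0.007]
[0.266 0.283 0.015]
[0.4   0.425 0.022]
[0.533 0.567 0.03 ]
[0.666 0.708 0.037]
[0.799 0.85  0.045]
[0.933 0.992 0.052]
[1.066 1.133 0.06 ]
[1.199 1.275 0.067]
[1.332 1.417 0.075]
[-0.46954609  0.13313574 -0.33982624 -0.00166299 -1.09965385 -0.7841929 ] [ 9.98346860e-01 -2.80336861e-01 -3.39140072e-01  3.14430180e-04
  6.65993873e-02 -9.83228081e-01]
```

>>> carry_out --plan '[[[0.13,0.14,0],[0,0,0]],[[0.27,0.28,0],[0,0,0]],[[0.4,0.42,0],[0,0,0]],[[0.53,0.57,0],[0,0,0]],[[0.67,0.71,0],[0,0,0]]]'

```text
clock: 1.35
eef_pos: [0.4695, -0.0865, 0.222]
tcp_rot: [0.587, 0.81, 0.001, -0.001]
force: [0.3, -0.6, -0.4]
gripper_width: 0.018
```

```bash
python3 - <<'E'
from h import *
b=[*band(0),.20];o=arm.get_obs();p=o["eef_pos"]
rows([p+(np.array(b)-p)*k/6 for k in range(1,7)]);print(o["qpos"])
E
```

```text
t 1.35 p [ 0.4695 -0.0865  0.222 ] F [ 0.26 -0.64 -0.43] w 0.018 zaxis [-0.001   0.0021 -1.    ]
turn [-0.001 -0.004 -0.   ]
[0.109 0.117 0.012]
[0.219 0.234 0.025]
[0.328 0.352 0.037]
[0.438 0.469 0.05 ]
[0.547 0.586 0.062]
[0.657 0.703 0.075]
[ 0.15765518  0.13267784 -0.33917495 -0.00248602 -1.0995926  -1.41081942]
```

>>> carry_out --plan '[[[0.13,0.14,0],[0,0,0]],[[0.27,0.29,0],[0,0,0]],[[0.4,0.43,0],[0,0,0]],[[0.53,0.57,0.03],[0,0,0]],[[0.657,0.703,0.075],[0,0,0]]]'

```text
clock: 1.98
eef_pos: [0.6093, 0.1684, 0.1996]
tcp_rot: [0.587, 0.81, 0.001, -0.001]
force: [1.5, -0.6, -0.5]
gripper_width: 0.002
```

```bash
python3 - <<'E'
from h import *
for n in("side","top"): cv2.imwrite(f"pics/{n}1.png",get_image(n)[:,:,::-1])
rows([[*band(0),z] for z in(.16,.15,.147)])
im=cv2.imread("pics/side1.png")
c=im[100:260,150:320]; cv2.imwrite("pics/s1z.png",cv2.resize(c,None,fx=3.6,fy=3.6))
E
```

```text
t 2.075 p [0.6091 0.1705 0.1961] F [-0.16 -0.6   0.03] w 0.005 zaxis [-4.8e-03  8.0e-04 -1.0e+00]
turn [-0.008 -0.004 -0.   ]
[-0.012 -0.005  0.12 ]
[-0.012 -0.005  0.154]
[-0.012 -0.005  0.164]
```

View pics/s1z.png

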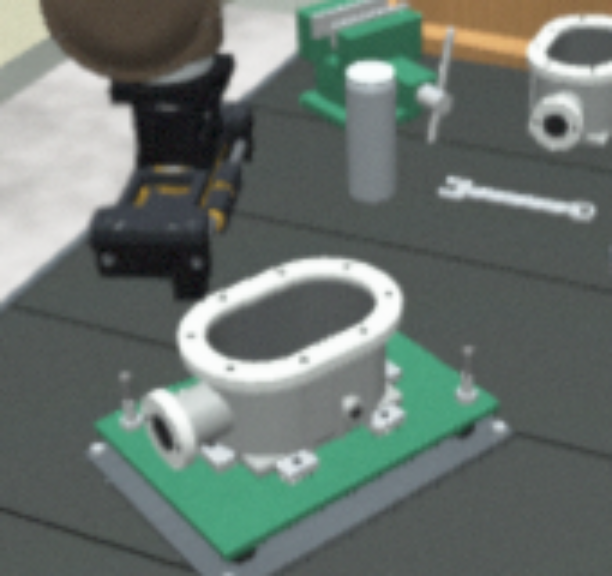

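The side view puts the fingertips at about (190,295) in the crop, which is roughly (203,182) in the full picture. I'll check that against the projected TCP.

```bash
python3 - <<'E'
from h import *
o=arm.get_obs();print(o["eef_pos"],proj("side",[o["eef_pos"]]),proj("top",[o["eef_pos"]]),proj("side",[[*band(0),.142]]))
im=cv2.imread("pics/top1.png")
c=im[85:255,150:320]; cv2.imwrite("pics/t1z.png",cv2.resize(c,None,fx=3.5,fy=3.5))
E
```

```text
[0.60914625 0.17045659 0.19605664] [[202.76860612 183.03348432]] [[198.96233146 157.21806606]] [[205.58785977 198.63984449]]
```

View pics/t1z.png

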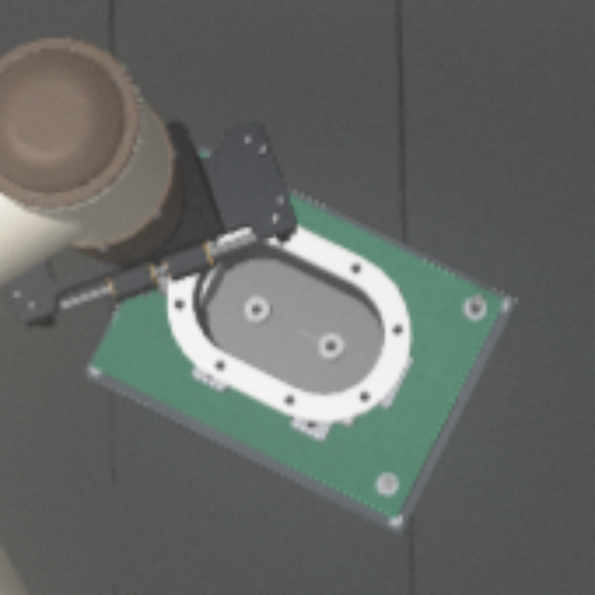

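The projection agrees with the picture. Now I'll descend gently.

>>> carry_out --plan '[[[-0.012,-0.005,0.05],[0,0,0]],[[-0.012,-0.005,0.1],[0,0,0]],[[-0.012,-0.005,0.13],[0,0,0]],[[-0.012,-0.005,0.15],[0,0,0]],[[-0.012,-0.005,0.15],[0,0,0]]]'

```text
clock: 2.7
eef_pos: [0.6085, 0.1661, 0.151]
tcp_rot: [0.586, 0.811, -0.001, -0.002]
force: [0.0, 0.5, 1.0]
gripper_width: 0.009
```

```bash
python3 - <<'E'
from h import *
rows([[*band(0),z] for z in(.146,.142,.14)])
E
```

```text
t 2.7 p [0.6085 0.1661 0.151 ] F [0.02 0.53 0.97] w 0.009 zaxis [-5.e-03  7.e-04 -1.e+00]
turn [-0.009 -0.004 -0.   ]
[0.001 0.001 0.017]
[0.001 0.001 0.03 ]
[0.001 0.001 0.037]
```

>>> carry_out --plan '[[[0,0,0.013],[0,0,0]],[[0,0,0.02],[0,0,0]],[[0,0,0.026],[0,0,0]],[[0,0,0.03],[0,0,0]],[[0,0,0.033],[0,0,0]]]'

```text
clock: 3.32
eef_pos: [0.6085, 0.1662, 0.1422]
tcp_rot: [0.585, 0.811, -0.001, -0.002]
force: [-2.8, 0.2, 5.8]
gripper_width: 0.004
```

```bash
python3 - <<'E'
from h import *
ring([0,8,16],.14)
E
```

```text
s,d (np.float64(0.0), np.float64(0.0003132382376818979))
t 3.325 p [0.6085 0.1662 0.1422] F [-2.83  0.15  5.79] w 0.004 zaxis [-4.5e-03  5.0e-04 -1.0e+00]
turn [-0.008 -0.004 -0.   ]
[0.001 0.001 0.007]
[-0.02   0.018  0.007]
[-0.042  0.032  0.007]
```

Contact is at about 5.8 N. Now I'll trace the ring at a constant commanded depth.

```bash
python3 - <<'E'
from h import *
ring([8,16,25,34,43],.1408)
E
```

```text
s,d (np.float64(0.0), np.float64(0.0003132382376818979))
t 3.325 p [0.6085 0.1662 0.1422] F [-2.83  0.15  5.79] w 0.004 zaxis [-4.5e-03  5.0e-04 -1.0e+00]
turn [-0.008 -0.004 -0.   ]
[-0.02   0.018  0.004]
[-0.042  0.032  0.004]
[-0.07   0.044  0.004]
[-0.099  0.051  0.004]
[-0.129  0.053  0.004]
```

>>> carry_out --plan '[[[-0.02,0.018,0.005],[0,0,0]],[[-0.042,0.032,0.005],[0,0,0]],[[-0.07,0.044,0.005],[0,0,0]],[[-0.1,0.051,0.005],[0,0,0]],[[-0.13,0.053,0.005],[0,0,0]]]'

```text
clock: 3.95
eef_pos: [0.6372, 0.1356, 0.1423]
tcp_rot: [0.585, 0.811, 0.001, -0.001]
force: [-1.5, 3.9, 5.3]
gripper_width: 0.004
```

```bash
python3 - <<'E'
from h import *
ring([52,61,70,79,88],.1408)
E
```

```text
s,d (np.float64(42.5), np.float64(0.0018500238548386455))
t 3.95 p [0.6372 0.1356 0.1423] F [-1.46  3.94  5.26] w 0.004 zaxis [-3.0e-04  3.3e-03 -1.0e+00]
turn [ 0.001 -0.006 -0.   ]
[-0.032 -0.009  0.005]
[-0.061 -0.017  0.005]
[-0.088 -0.029  0.005]
[-0.113 -0.045  0.005]
[-0.135 -0.066  0.005]
```

>>> carry_out --plan '[[[-0.032,-0.009,0.005],[0,0,0]],[[-0.061,-0.017,0.005],[0,0,0]],[[-0.088,-0.029,0.005],[0,0,0]],[[-0.113,-0.045,0.005],[0,0,0]],[[-0.135,-0.066,0.005],[0,0,0]]]'

```text
clock: 4.58
eef_pos: [0.6334, 0.0916, 0.1424]
tcp_rot: [0.585, 0.811, 0.004, 0.001]
force: [1.4, 3.4, 5.9]
gripper_width: 0.006
```

```bash
python3 - <<'E'
from h import *
ring([97,106,115,124,133],.1408)
E
```

```text
s,d (np.float64(86.5), np.float64(0.0014089803237162485))
t 4.575 p [0.6334 0.0916 0.1424] F [1.43 3.39 5.93] w 0.006 zaxis [ 0.0059  0.0052 -1.    ]
turn [ 0.014 -0.006  0.   ]
[-0.021 -0.029  0.005]
[-0.042 -0.05   0.005]
[-0.063 -0.072  0.005]
[-0.084 -0.093  0.005]
[-0.105 -0.115  0.004]
```

>>> carry_out --plan '[[[-0.021,-0.029,0.005],[0.005,-0.003,0]],[[-0.042,-0.05,0.005],[0.01,-0.005,0]],[[-0.063,-0.072,0.005],[0.014,-0.006,0]],[[-0.084,-0.093,0.005],[0.014,-0.006,0]],[[-0.105,-0.115,0.005],[0.014,-0.006,0]]]'

```text
clock: 5.2
eef_pos: [0.6126, 0.0514, 0.1422]
tcp_rot: [0.584, 0.812, 0.002, 0.002]
force: [1.5, 3.5, 5.0]
gripper_width: -0.001
```

```bash
python3 - <<'E'
from h import *
ring([142,151,160,169,178],.1408)
E
```

```text
s,d (np.float64(131.5), np.float64(0.0015022779204715447))
t 5.2 p [0.6126 0.0514 0.1422] F [1.48 3.52 4.96] w -0.001 zaxis [ 0.0057  0.0014 -1.    ]
turn [ 0.011  0.001 -0.   ]
[-0.02  -0.028  0.005]
[-0.041 -0.05   0.004]
[-0.058 -0.075  0.004]
[-0.07  -0.102  0.004]
[-0.079 -0.131  0.004]
```

>>> carry_out --plan '[[[-0.02,-0.028,0.005],[0.005,0,0]],[[-0.041,-0.05,0.005],[0.011,0,0]],[[-0.058,-0.075,0.005],[0.011,0,0]],[[-0.07,-0.102,0.005],[0.011,0,0]],[[-0.079,-0.131,0.005],[0.011,0,0]]]'

```text
clock: 5.82
eef_pos: [0.5854, 0.0167, 0.1423]
tcp_rot: [0.584, 0.812, 0.002, 0.003]
force: [2.7, 1.5, 6.5]
gripper_width: 0.006
```

```bash
python3 - <<'E'
from h import *
ring([187,196,205,214,223],.1408)
E
```

```text
s,d (np.float64(176.0), np.float64(0.0011436071382455433))
t 5.825 p [0.5854 0.0167 0.1423] F [2.73 1.48 6.54] w 0.006 zaxis [ 7.3e-03  7.0e-04 -1.0e+00]
turn [ 0.014  0.003 -0.   ]
[-0.001 -0.038  0.005]
[ 0.    -0.068  0.004]
[ 0.007 -0.097  0.004]
[ 0.018 -0.125  0.004]
[ 0.033 -0.15   0.004]
```

>>> carry_out --plan '[[[-0.001,-0.038,0.005],[0.007,0,0]],[[0,-0.068,0.005],[0.014,0.003,0]],[[0.007,-0.097,0.005],[0.014,0.003,0]],[[0.018,-0.125,0.005],[0.014,0.003,0]],[[0.033,-0.15,0.005],[0.014,0.003,0]]]'

```text
clock: 6.45
eef_pos: [0.5421, 0.0115, 0.1423]
tcp_rot: [0.584, 0.812, 0.002, 0.003]
force: [4.2, -0.6, 6.0]
gripper_width: 0.007
```

```bash
python3 - <<'E'
from h import *
ring([232,241,250,259,268],.1408)
E
```

```text
s,d (np.float64(220.5), np.float64(0.0004749177093998857))
t 6.45 p [0.5421 0.0115 0.1423] F [ 4.23 -0.62  5.96] w 0.007 zaxis [ 6.8e-03 -3.0e-04 -1.0e+00]
turn [ 0.012  0.005 -0.   ]
[ 0.023 -0.031  0.005]
[ 0.046 -0.05   0.004]
[ 0.072 -0.066  0.004]
[ 0.1   -0.077  0.004]
[ 0.129 -0.083  0.004]
```

>>> carry_out --plan '[[[0.023,-0.031,0.005],[0.007,0.003,0]],[[0.046,-0.05,0.005],[0.012,0.005,0]],[[0.072,-0.066,0.005],[0.012,0.005,0]],[[0.1,-0.077,0.005],[0.012,0.005,0]],[[0.129,-0.083,0.005],[0.012,0.005,0]]]'

```text
clock: 7.08
eef_pos: [0.5074, 0.0392, 0.1419]
tcp_rot: [0.583, 0.812, 0.0, 0.002]
force: [2.6, -3.2, 6.2]
gripper_width: 0.006
```

```bash
python3 - <<'E'
from h import *
ring([277,286,295,304,313],.1408)
E
```

```text
s,d (np.float64(266.5), np.float64(0.0005198751362365595))
t 7.075 p [0.5074 0.0392 0.1419] F [ 2.61 -3.19  6.22] w 0.006 zaxis [ 0.0032 -0.0017 -1.    ]
turn [ 0.005  0.005 -0.   ]
[ 0.035 -0.004  0.004]
[ 0.065 -0.     0.004]
[0.093 0.008 0.004]
[0.12  0.021 0.004]
[0.145 0.038 0.004]
```

>>> carry_out --plan '[[[0.035,-0.004,0.004],[0.003,0.003,0]],[[0.065,0,0.004],[0.005,0.005,0]],[[0.093,0.008,0.004],[0.005,0.005,0]],[[0.12,0.021,0.004],[0.005,0.005,0]],[[0.145,0.038,0.004],[0.005,0.005,0]]]'

```text
clock: 7.7
eef_pos: [0.5034, 0.0819, 0.1414]
tcp_rot: [0.583, 0.812, -0.002, 0.0]
force: [-1.3, -4.2, 7.4]
gripper_width: 0.001
```

```bash
python3 - <<'E'
from h import *
ring([322,331,340,349,358],.1408)
E
```

```text
s,d (np.float64(310.5), np.float64(0.00026219566536330775))
t 7.7 p [0.5034 0.0819 0.1414] F [-1.29 -4.23  7.35] w 0.001 zaxis [-0.0024 -0.004  -1.    ]
turn [-0.007  0.006 -0.   ]
[0.027 0.026 0.002]
[0.048 0.048 0.002]
[0.069 0.069 0.002]
[0.09  0.091 0.001]
[0.111 0.112 0.001]
```

>>> carry_out --plan '[[[0.027,0.026,0.003],[-0.003,0.003,0]],[[0.048,0.048,0.003],[-0.007,0.006,0]],[[0.069,0.069,0.003],[-0.007,0.006,0]],[[0.09,0.091,0.003],[-0.007,0.006,0]],[[0.111,0.112,0.003],[-0.007,0.006,0]]]'

```text
clock: 8.32
eef_pos: [0.5233, 0.1216, 0.141]
tcp_rot: [0.583, 0.812, -0.003, -0.0]
force: [-3.0, -6.0, 9.5]
gripper_width: 0.006
```

```bash
python3 - <<'E'
from h import *
ring([367,376,385,394,403],.1408)
E
```

```text
s,d (np.float64(355.0), np.float64(0.0001399459297451266))
t 8.325 p [0.5233 0.1216 0.141 ] F [-2.97 -5.99  9.45] w 0.006 zaxis [-0.0035 -0.0048 -1.    ]
turn [-0.009  0.007 -0.   ]
[0.027 0.029 0.001]
[0.048 0.05  0.   ]
[0.068 0.073 0.   ]
[ 0.085  0.098 -0.   ]
[ 0.097  0.125 -0.   ]
```

>>> carry_out --plan '[[[0.027,0.029,0.001],[-0.004,0.003,0]],[[0.048,0.05,0],[-0.009,0.007,0]],[[0.068,0.073,0],[-0.009,0.007,0]],[[0.085,0.098,0],[-0.009,0.007,0]],[[0.097,0.125,0],[-0.009,0.007,0]]]'

```text
clock: 8.95
eef_pos: [0.5477, 0.1586, 0.1412]
tcp_rot: [0.583, 0.812, -0.004, -0.001]
force: [-3.7, -4.2, 8.7]
gripper_width: 0.001
```

```bash
python3 - <<'E'
from h import *
ring([412,421,430,439,448],.1408)
E
```

```text
s,d (np.float64(400.0), np.float64(0.0007229973190929236))
t 8.95 p [0.5477 0.1586 0.1412] F [-3.71 -4.24  8.7 ] w 0.001 zaxis [-0.0053 -0.0048 -1.    ]
turn [-0.013  0.005 -0.   ]
[0.013 0.038 0.001]
[0.016 0.068 0.001]
[0.014 0.098 0.001]
[0.007 0.127 0.   ]
[-0.005  0.154  0.   ]
```

>>> carry_out --plan '[[[0.013,0.038,0.001],[-0.006,0.003,0]],[[0.016,0.068,0.001],[-0.013,0.005,0]],[[0.014,0.098,0.001],[-0.013,0.005,0]],[[0.007,0.127,0.001],[-0.013,0.005,0]],[[-0.005,0.154,0.001],[-0.013,0.005,0]]]'

```text
clock: 9.57
eef_pos: [0.5899, 0.1705, 0.1411]
tcp_rot: [0.583, 0.812, -0.003, -0.001]
force: [-5.9, 0.1, 9.2]
gripper_width: 0.004
```

```bash
python3 - <<'E'
from h import *
ring([457,L+.1,L+4,L+4],.141)
E
```

```text
s,d (np.float64(446.0), np.float64(0.0016883094272678234))
t 9.575 p [0.5899 0.1705 0.1411] F [-5.9   0.08  9.18] w 0.004 zaxis [-0.0048 -0.0028 -1.    ]
turn [-0.01   0.002  0.   ]
[-0.014  0.033  0.   ]
[-0.033  0.055  0.   ]
[-0.043  0.064 -0.   ]
[-0.043  0.064 -0.   ]
```

>>> carry_out --plan '[[[-0.014,0.033,0.001],[-0.005,0,0]],[[-0.033,0.055,0.001],[-0.01,0.002,0]],[[-0.043,0.064,0.001],[-0.01,0.002,0]],[[-0.043,0.064,0.001],[-0.01,0.002,0]],[[-0.043,0.064,0.001],[-0.01,0.002,0]]]'

```text
clock: 10.2
eef_pos: [0.6115, 0.1639, 0.1417]
tcp_rot: [0.583, 0.812, -0.001, -0.0]
force: [-3.0, 1.6, 7.2]
gripper_width: 0.004
```

```bash
python3 - <<'E'
from h import *
ring([0],.2)
for n in("side","top"): cv2.imwrite(f"pics/{n}2.png",get_image(n)[:,:,::-1])
im=cv2.imread("pics/side2.png")
c=im[100:260,150:320]; cv2.imwrite("pics/s2z.png",cv2.resize(c,None,fx=3.6,fy=3.6))
E
```

```text
s,d (np.float64(4.0), np.float64(0.0008461124859997232))
t 10.2 p [0.6115 0.1639 0.1417] F [-3.03  1.57  7.16] w 0.004 zaxis [-0.0013 -0.0011 -1.    ]
turn [-0.003  0.001  0.   ]
[ 0.011 -0.007 -0.194]
```

View pics/s2z.png

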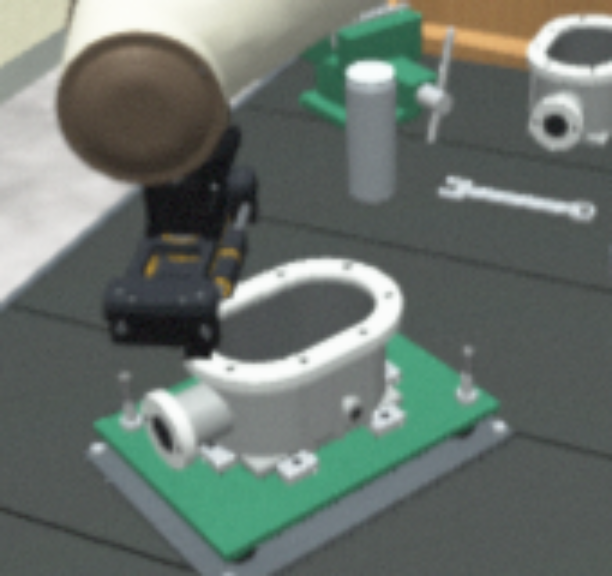

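The crop shows the fingertips at (200,352), resting on the band above the port, and the bolts are still standing. Next I'll lift straight up.

>>> carry_out --plan '[[[0,0,-0.03],[0,0,0]],[[0,0,-0.1],[0,0,0]],[[0,0,-0.2],[0,0,0]],[[0,0,-0.3],[0,0,0]],[[0,0,-0.35],[0,0,0]]]'

```text
clock: 10.92
eef_pos: [0.6119, 0.1637, 0.2481]
tcp_rot: [0.583, 0.812, -0.0, 0.0]
force: [0.9, 0.2, -0.6]
gripper_width: 0.004
```

>>> carry_out --plan '[[[0,0,0],[0,0,0]],[[0,0,0],[0,0,0]],[[0,0,0],[0,0,0]]]'

```text
clock: 11.3
eef_pos: [0.6113, 0.1635, 0.2466]
tcp_rot: [0.583, 0.812, -0.001, -0.001]
force: [0.9, 0.4, 0.9]
gripper_width: 0.004
```

```bash
python3 - <<'E'
from h import *
for n in("side","top"): cv2.imwrite(f"pics/{n}3.png",get_image(n)[:,:,::-1])
ring([0],.2)
a=cv2.imread("pics/side0.png");b=cv2.imread("pics/side3.png")
c=lambda i:cv2.resize(i[170:260,165:300],None,fx=2.9,fy=2.9)
cv2.imwrite("pics/cmp.png",np.hstack([c(a),c(b)]))
for n in("side","top"):
  d=cv2.absdiff(cv2.imread(f"pics/{n}0.png"),cv2.imread(f"pics/{n}3.png")).max(2)
  cv2.imwrite(f"pics/d{n}.png",d)
cv2.imwrite("pics/dd.png",np.hstack([cv2.resize(cv2.imread(f"pics/d{n}.png"),(400,300)) for n in("side","top")]))
E
```

```text
s,d (np.float64(4.0), np.float64(0.0010735727541420197))
t 11.4 p [0.6116 0.1636 0.2471] F [-0.4   0.77 -0.12] w 0.011 zaxis [-0.0017 -0.0014 -1.    ]
turn [-0.004  0.002 -0.   ]
[ 0.012 -0.006  0.157]
```

View pics/cmp.png

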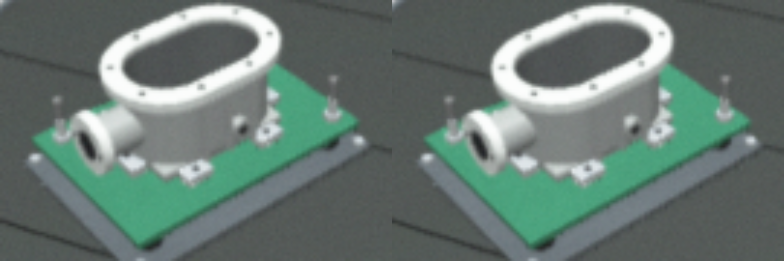

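View pics/dd.png

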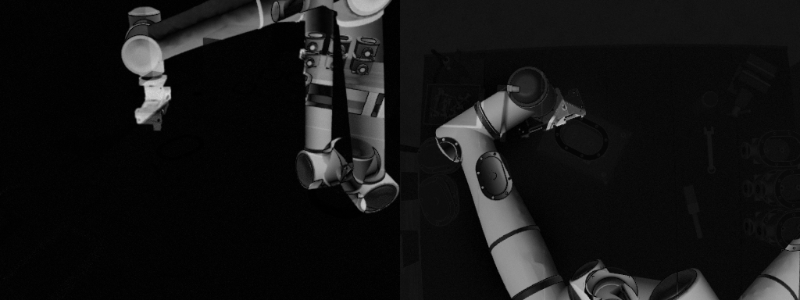

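The before and after views match. Apart from the arm, the difference pictures show only a faint overall change, with no displaced objects. I'm handing the job in.

```bash
python3 -c "
from bench import arm
print(arm.close_job())"
```

```text
the job is handed in; nothing more can be done
None
```

I ran the closed fingertips once round the sealing face, clockwise from above the port and back to it. I then lifted them about 105 mm clear and handed the job in at about 11.4 s. `close_job` gave no verdict.

- **Path:** at the end of every move, the tips were within 2 mm of the middle of the band as I had measured it. The two cameras put the housing's centre about 3 mm apart, so I used a point between them; the tolerance is 20 mm.
- **Force:** readings at the end of each move showed 5 to 9.5 N downward pressure and up to about 7 N sideways drag. Both are well under the 25 N limit. I did not read the force in between, and it rose somewhat towards the end of the lap before I eased the depth.
- **After lifting:** the force was back to about zero. The housing, the nest and the two bolts in the side-view close-up looked the same before and after. The difference pictures showed nothing moved except the arm, which hides part of the top view. I compared these by eye and did not measure positions again. No check failed.

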